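# Lane selector at the food-bank sorting table

### The arm

A 6-joint arm with a two-finger parallel gripper is mounted at the origin on the work surface. World frame = base frame: x ahead of the robot, y to its left, z up, the work surface at z = 0. Lengths are in mm, angles in rad, forces in N, time in s.
With the tool pointing down it reaches from about 350 to 775 mm from the base axis. Payload 7.3 kg.
Tool frame: the origin (TCP) lies midway between the tips of the shut fingers; the grasp point (between the pads) lies 19 mm behind it; z points along the fingers, y is the line along which they close (so a half turn about z gives the same grasp; the last joint's range is limited). The gripper opens to 92 mm and grips with 3 to 60 N. Pads are 19 mm wide; open, the fingers measure 130 mm over their backs; the gripper's body (75 mm by 190 mm) begins 47 mm behind the grasp point.
Start: joints at [-1.439, 0.342, 1.524, -0, 1.275, -0.146], TCP at [143.998, -504.885, 226.741] pointing down, gripper open.
Joint ranges: [-2.53, 2.53], [-0.77, 2.02], [0.04, 2.7], [-1, 4.14], [0.28, 2.66], [-3.11, 3.11]. Speed limits (rad/s): [2.57, 2.57, 3.14, 3.14, 3.14, 3.14].

### API

Orientations are given as [roll, pitch, yaw] about the fixed x, y, z axes, in that order (R = Rz(yaw) Ry(pitch) Rx(roll)).
In Python, from station import robot gives the robot as it stands.
- The arm moves only by the shell command python3 -m handwheel 'ROWS' [OPENING] [FORCE]. ROWS is text: rows parted by semicolons, each of 6 numbers parted by spaces: the shift along the world's x, y, z in units of 750 mm (1.0 is 750 mm), then the turn, a rotation vector about the world's x, y, z in units of pi rad (1.0 is pi rad). A call has exactly 5 rows; each row is the pose to reach, as a shift and turn from the pose commanded when the call began, turning the shorter way round; what a row does not reach only later rows make up. A row lasts 1/8 s, in which the tool goes at most 62.5 mm and 10.7 degrees, less where a joint would pass 70% of its speed; a pose out of reach is approached as far as the arm can. A call with a number of a shift or a turn outside -1 to 1 is refused whole. A call with a gripper value outside its range is refused whole. OPENING is the closure, from -1 (fully open) to 1 (shut), set as the call begins (- or left out, the last holds). The fingers move at their own pace and stop on an object; FORCE is the grip in N (left out, the last holds). Time passes only in rows, so rows that repeat a pose let the fingers close, or fill a call up. It gives the time, the measured TCP pose, the force, the opening and the grip force at its end, in the units of the state.
- robot.observe(): the state, without advancing time (a new reading comes with each control period).
- robot.camera(name): name is "scene" or "top" or "wrist"; returns a dict with "color" (420x560x3 uint8, red, green, blue), "z_map" (420x560 float32, mm along the optical axis (not along the pixel's ray), 0 where there is no reading), "fovy" (degrees; the focal length in pixels is half the picture's height over the tangent of half this angle, whatever the lens; pixels are square), "cx", "cy" (the principal point, pixels), "view" (4x4, takes a point from world to camera coordinates); the wrist camera has in their place "tool_from_camera" (4x4, takes a point from camera to tool coordinates, whose origin is the TCP and whose axes are the flange's). Camera axes: x right, y down, z forward; pixel columns grow to the right and rows downward; lengths in mm; the calibration is good to about 2 mm. A picture is of the moment at which its call begins: read the wrist's pose just before it.
- robot.sign_off(): hands the job in; it is judged then, once.
The state is a dict: "clock": time; "joint_positions": joint angles; "qd": joint speeds; "effort": joint torques, N m; "tool_pos": TCP position; "tool_rot": TCP orientation; "wrist_force": force on the tool from outside, world axes, zero at the start; "ft_torque": the same for the moment, N m; "width": finger opening in mm; "grip_force": force on a finger pad.
Only numpy, scipy, OpenCV 4.12 (cv2) and the standard library are available. Lean on these libraries where they do the work, as an engineer would, in place of code of your own. Each camera call takes 0.05 s, during which the arm holds its last target. There are 200 camera calls.

### The job

Switch the sorting line's selector to the lane marked by the green disc: pull the sprung black knob up out of its notch, turn it towards the green disc, and let it drop fully home in the notch belonging to that disc, then let go. The discs were stuck on only roughly, so feel gently for the notch, never forcing the pin against the ring, and leave the tin, the jar and the carton where they stand.

Things in the scene. Friction and masses are not known exactly. Their poses are not given: they have to be found in the camera images.
- selector: grey selector box with an aluminium top plate, 220 x 240 mm and 70 mm high, fixed to the table. Origin: centre of its underside, straight under the knob's upright axis; z up. Its x axis points away from the robot within 0.3 rad.
- index_ring: steel ring around the knob axis under the knob's skirt, radii 38 to 52 mm, 70 to 82 mm above the table, with a parking notch (wide) and, counterclockwise from it, two lane notches about 0.7 rad apart. Origin on the axis at its underside. The knob's pin fits a lane notch with 1.5 mm (0.035 rad) play either way. More than 40 N from the pin in any direction damages it.
- knob_lift (a joint): how far the knob is pulled up, m: 0 fully home; 0.012 the pin rests on top of the ring; above that it is clear of the ring; stop at 0.020. A spring pulls it down with 7.5 N at 0 rising by 2.5 N per 10 mm, plus 2 N of weight; damped, it snaps down in about 0.1 s when let go.
- knob_turn (a joint): angle of the knob, rad, counterclockwise seen from above; within 0.06 of 0, in the parking notch, at the start; stops at -0.12 and 1.65. Light friction (0.06 N m) holds it where it is left. The lane notches lie somewhere between 0.5 and 1.5. The pin is 8 mm wide, 45 mm from the axis, in line with the pointer.
- knob_grip (a point): grip point on the knob axis, 125 mm above the table when home, in the black bar grip: 56 mm long (along x, towards the pointer), 22 mm thick (along y), 36 mm high (105 to 141 mm above the table). Below it a hub of radius 21 mm (up to 107 mm high) and a round skirt of radius 53 mm (83 to 90 mm high). Grip the bar across its thickness from above. z up.
- pointer (a point): tip of the knob's white pointer, 78 mm from the knob axis, 91 mm above the table when home; x: outward along the pointer, y: left of it, z up.
- disc_green: the green marker disc, 18 mm across, 5 mm thick, fixed on the selector's top plate 84 to 96 mm from the knob axis, on the far side from the robot. Origin: centre of its underside, 70 mm above the table. The two discs (green, blue) mark one lane notch each, in either order, and were stuck on by eye: the true notch lies up to 0.27 rad off the direction from axis to disc, to either side.
- disc_blue: the blue marker disc, 18 mm across, 5 mm thick, fixed on the selector's top plate 84 to 96 mm from the knob axis, on the far side from the robot. Origin: centre of its underside, 70 mm above the table. The two discs (green, blue) mark one lane notch each, in either order, and were stuck on by eye: the true notch lies up to 0.27 rad off the direction from axis to disc, to either side.
- tin: closed food tin with a green wrapper, 74 mm across, 108 mm high, standing loose beside the selector to the left (+y). Origin: centre of its underside. To be left alone.
- jar: red preserve jar with a white lid, 72 mm across, 125 mm high, standing loose beside the selector to the right (-y). Origin: centre of its underside. To be left alone.
- carton: small closed cardboard carton, 60 x 90 x 55 mm high, loose on the table to the left, nearer the robot than the tin. Origin: centre of its underside. To be left alone.

How it is judged:
By the outcome, as a careful person would: the job done as asked, in the order asked, and still so for the second after the job is handed in, with the robot touching nothing.
It also fails if it takes over 67 s, if anything falls off the work surface, if the arm or the gripper's body presses on something with over 40 N, if the wrist force passes 120 N, or if a joint passes its speed limit or range.

## Working session

There is one attempt and no reset: what is moved stays moved. The work goes in short steps, Python scripts to look and compute and a shell command to move; the robot and the scene stay as the last step left them, time stands still between calls to the robot, and variables do not carry over. Pictures are saved under pics/ and viewed, at most 10 in all, crops included, and the job is handed in when it is done.

```bash
mkdir -p pics; ls
python3 - <<'E'
from station import robot
import cv2,numpy as np
for n in ("scene","top"):
    c=robot.camera(n); cv2.imwrite(f"pics/{n}.png",c["color"][:,:,::-1]); np.savez(f"{n}.npz",**c)
a,b=[cv2.imread(f"pics/{n}.png") for n in("scene","top")]
cv2.imwrite("pics/both.png",cv2.resize(np.vstack([a,b])[:, :],None,fx=.71,fy=.71))
s=robot.observe();print(s)
E
```

```text
pics
{'clock': 0.1, 'joint_positions': array([-1.43902059e+00,  3.42673715e-01,  1.52491595e+00,  3.01189860e-05,
        1.27539259e+00, -1.46009290e-01]), 'qd': array([-0.00018404, -0.00088442, -0.00016724, -0.00145926,  0.00037003,
        0.00030227]), 'effort': array([ 1.91283238e-03, -4.32003129e+01, -2.44695336e+01,  7.19360914e-02,
        5.25762385e-02, -4.95240772e-05]), 'tool_pos': array([ 143.94698047, -504.50909051,  226.10566558]), 'tool_rot': array([-3.14022203e+00, -2.30669553e-04,  2.77776077e-01]), 'wrist_force': array([0.22323372, 0.38023569, 0.32043042]), 'ft_torque': array([ 0.02225936,  0.00272871, -0.05234042]), 'grip_force': 0.0, 'width': 91.86944645043829}
```

View pics/top.png

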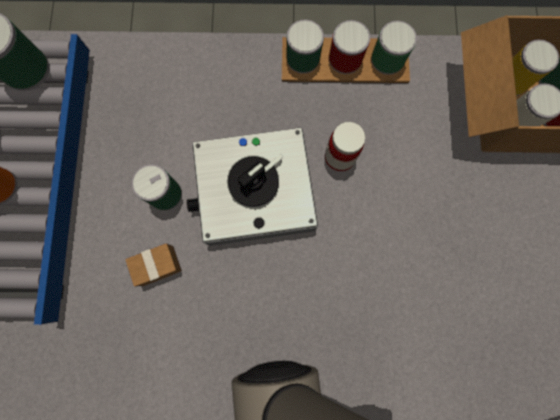

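View pics/scene.png

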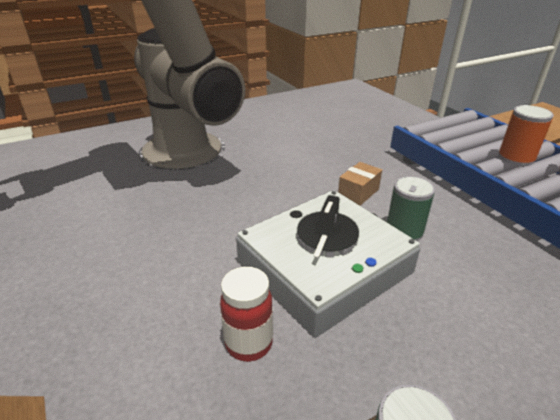

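The top view shows the knob axis near (253,182), the pointer tip at (280,159), and the blue and green discs at (243,142) and (256,141). The tin is at (158,188), the jar at (345,147) and the carton at (152,265). The scene view agrees, with green at (358,268), blue at (371,262) and the pointer tip at (318,258).

```bash
cat > h.py <<'E'
import numpy as np,cv2
def ray(c,px,z,T=None):
    f=210/np.tan(np.radians(float(c["fovy"]))/2)
    d=np.array([(px[0]-c["cx"])/f,(px[1]-c["cy"])/f,1.])
    if T is None: T=np.linalg.inv(c["view"])
    d=T[:3,:3]@d;o=T[:3,3]
    return o+d*(z-o[2])/d[2]
def blobs(m,amin=8):
    n,l,s,ce=cv2.connectedComponentsWithStats(m.astype(np.uint8))
    return [(ce[i].round(1),s[i]) for i in range(1,n) if s[i][4]>=amin]
E
python3 - <<'E'
from h import *
R={"top":(210,120,310,225),"scene":(270,180,400,290)}
for n in("top","scene"):
    c=dict(np.load(n+".npz"));x0,y0,x1,y1=R[n]
    im=c["color"].astype(int);r,g,b=im[...,0],im[...,1],im[...,2]
    box=np.zeros(r.shape,bool);box[y0:y1,x0:x1]=1
    print(n,c["view"].round(3).tolist(),c["fovy"])
    for k,m in(("green",(g>r+35)&(g>b+20)),("blue",(b>r+50)&(b>g+30))):
        for ce,s in blobs(m&box): print(k,ce,s[4],ray(c,ce,75).round(1))
    m=((im.max(2)<60)&box).astype(np.uint8)
    cs,_=cv2.findContours(m,0,1);k=max(cs,key=cv2.contourArea)
    e=cv2.fitEllipse(cv2.convexHull(k));print("skirt",e,ray(c,e[0],90).round(1), cv2.boundingRect(k))
    x,y=[ (255,182),(320,235)][n=="scene"]
    cv2.imwrite(f"pics/{n}_c.png",cv2.resize(c["color"][y0:y1,x0:x1,::-1],None,fx=5,fy=5))
c=dict(np.load("top.npz"))
for z,p in((91,(281,158)),(70,(193,137)),(70,(299,130)),(70,(315,230)),(70,(205,240))):print(p,ray(c,p,z).round(1))
a,b=cv2.imread("pics/top_c.png"),cv2.imread("pics/scene_c.png")
E
```

```text
top [[0.016, -1.0, -0.004, 21.787], [-0.982, -0.015, -0.188, 529.26], [0.188, 0.007, -0.982, 778.992], [0.0, 0.0, 0.0, 1.0]] 55.941424701600496
green [255.4 141. ] 43 [668.8  81.5  75. ]
blue [242.5 141.5] 44 [667.3 108.6  75. ]
skirt ((252.92486572265625, 181.44886779785156), (49.89606857299805, 50.215362548828125), 7.066632270812988) [577.1  83.1  90. ] (228, 157, 50, 50)
scene [[0.478, 0.878, 0.004, -272.12], [0.514, -0.276, -0.812, -175.208], [-0.713, 0.39, -0.583, 1129.475], [0.0, 0.0, 0.0, 1.0]] 54.111123743619586
green [357.5 267.5] 71 [669.2  81.1  75. ]
blue [370.7 261.3] 69 [667.7 108.3  75. ]
skirt ((328.4926452636719, 224.52659606933594), (55.281002044677734, 59.668182373046875), 98.76199340820312) [571.7  91.2  90. ] (298, 196, 60, 55)
(281, 158) [627.  27.  91.]
(193, 137) [677.7 214.5  70. ]
(299, 130) [696.6 -10.2  70. ]
(315, 230) [482.8 -44.   70. ]
(205, 240) [459.1 177.8  70. ]
```

View pics/top_c.png

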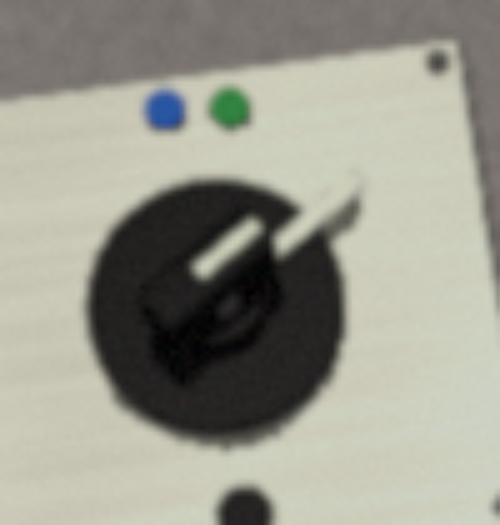

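```bash
python3 -m handwheel '0.04 0.052 0 0 0 -0.024; 0.08 0.104 0 0 0 -0.048; 0.12 0.156 0 0 0 -0.072; 0.16 0.208 0 0 0 -0.096; 0.193 0.262 0 0 0 -0.12' -1 
python3 -m handwheel '0.04 0.052 0 0 0 -0.024; 0.08 0.104 0 0 0 -0.048; 0.12 0.156 0 0 0 -0.072; 0.16 0.208 0 0 0 -0.096; 0.193 0.262 0 0 0 -0.12'
python3 -m handwheel '0.04 0.052 0 0 0 -0.024; 0.08 0.104 0 0 0 -0.048; 0.12 0.156 0 0 0 -0.072; 0.193 0.261 0 0 0 -0.122; 0.193 0.261 0 0 0 -0.122'
python3 - <<'E'
from station import robot
from h import *
from scipy.spatial.transform import Rotation as Ro
s=robot.observe();c=robot.camera("wrist");cv2.imwrite("pics/w1.png",c["color"][:,:,::-1])
T=np.eye(4);T[:3,:3]=Ro.from_euler("xyz",s["tool_rot"]).as_matrix();T[:3,3]=s["tool_pos"]
np.savez("w1.npz",T=T@c["tool_from_camera"],**c)
print(s["clock"],s["tool_pos"],s["tool_rot"],s["joint_positions"]);print(c["tool_from_camera"].round(3),c["fovy"])
E
```

```text
clock: 0.72
tool_pos: [289.5, -306.9, 226.5]
tool_rot: [-3.141, 0.0, -0.102]
wrist_force: [1.0, 1.4, 0.4]
width: 91.9
grip_force: 0.0
clock: 1.35
tool_pos: [434.3, -110.4, 226.5]
tool_rot: [3.141, 0.0, -0.479]
wrist_force: [0.8, 0.2, 0.6]
width: 91.9
grip_force: 0.0
clock: 1.98
tool_pos: [579.1, 86.4, 226.0]
tool_rot: [3.141, 0.001, -0.859]
wrist_force: [-0.3, 0.1, -0.1]
width: 91.4
grip_force: 0.0
1.975 [579.10111017  86.44435371 225.98970981] [ 3.14114258e+00  8.03960765e-04 -8.59356805e-01] [1.71424524e-02 4.54900653e-01 1.35073422e+00 3.39110736e-04
 1.33681809e+00 2.44721664e+00]
[[   0.      -0.955   -0.296   79.603]
 [   1.       0.       0.       0.381]
 [  -0.      -0.296    0.955 -158.5  ]
 [   0.       0.       0.       1.   ]] 70.82033009890898
```

View pics/w1.png

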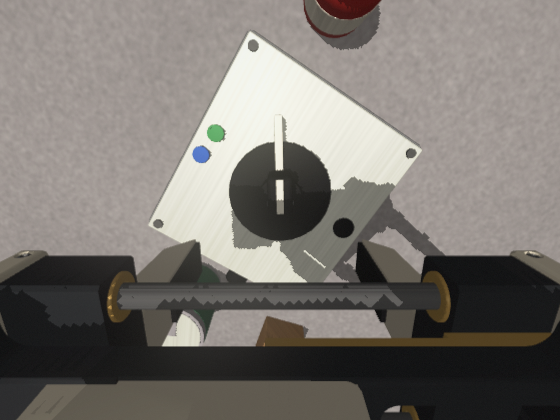

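The wrist view shows the pointer vertical in the image, from (278,115) to (279,170), the skirt centre near (280,191), green at (216,133), blue at (201,154), and screws at (253,46), (411,153) and (158,224). The tool yaw is well aligned with the bar.

Run:
```python
from h import *
c=dict(np.load("w1.npz"));T=c["T"];im=c["color"].astype(int);r,g,b=im[...,0],im[...,1],im[...,2]
P=lambda p,z:ray(c,p,z,T)
box=np.zeros(r.shape,bool);box[100:245,150:345]=1
for k,m in(("g",(g>r+35)&(g>b+20)),("b",(b>r+50)&(b>g+30))):
    for ce,s in blobs(m&box,30):print(k,ce,s[4],P(ce,75).round(1))
m=((im.max(2)<75)&box).astype(np.uint8)
m=cv2.morphologyEx(m,cv2.MORPH_OPEN,np.ones((5,5)))
k=max(cv2.findContours(m,0,1)[0],key=cv2.contourArea);e=cv2.fitEllipse(cv2.convexHull(k));print(e,cv2.boundingRect(k))
A=P(e[0],90);print("axis",A)
# pointer: bright rows over 118..165 near col 279
for rr in range(112,214,6):
    w=np.where(im[rr,268:292].min(1)>235)[0]+268
    print(rr,(w.min(),w.max()) if len(w) else None, end=" ")
print("tip",P((278,115),91),"bar ends",P((279.5,181),141),P((280.5,213),141))
q=[P(p,70) for p in((253,46),(411,153),(158,224))];print("centre from screws",(q[1]+q[2])/2)
```

```text
g [214.9 132.9] 229 [667.7  81.9  75. ]
b [200.3 154.1] 218 [666.2 108.9  75. ]
((281.04302978515625, 192.71788024902344), (93.83235168457031, 101.21683502197266), 63.06021499633789) (230, 146, 101, 95)
axis [578.1093732   82.51494751  90.        ]
112 (np.int64(268), np.int64(282)) 118 (np.int64(268), np.int64(275)) 124 None 130 None 136 None 142 None 148 None 154 None 160 None 166 None 172 None 178 None 184 None 190 None 196 None 202 None 208 None tip [630.43653456  26.63264426  91.        ] bar ends [594.91242971  65.85845011 141.        ] [575.67567071  86.76859207 141.        ]
centre from screws [577.64920166  84.68905518  70.        ]
```

```bash
python3 -m handwheel '-0.0015 -0.0032 -0.04 0 0 0.004; -0.0015 -0.0032 -0.08 0 0 0.008; -0.0015 -0.0032 -0.12 0 0 0.008; -0.0015 -0.0032 -0.145 0 0 0.008; -0.0015 -0.0032 -0.159 0 0 0.008' 0.2
python3 -m handwheel '0 0 0 0 0 0;0 0 0 0 0 0;0 0 0 0 0 0;0 0 0 0 0 0;0 0 0 0 0 0' 1 30
python3 -c "
from station import robot
s=robot.observe();print(s)"
```

```text
clock: 2.65
tool_pos: [576.6, 81.4, 106.3]
tool_rot: [3.14, 0.001, -0.835]
wrist_force: [1.9, 5.9, 19.7]
width: 46.5
grip_force: 11.2
clock: 3.28
tool_pos: [579.5, 83.3, 107.9]
tool_rot: [-3.135, -0.002, -0.834]
wrist_force: [9.3, 9.1, -5.5]
width: 23.3
grip_force: 30.0
{'clock': 3.275, 'joint_positions': array([0.01032058, 0.56144755, 1.51764488, 0.00337447, 1.05667655,
       2.41385973]), 'qd': array([-7.37272924e-04, -5.05189953e-04,  1.24812147e-03, -7.98401692e-05,
        4.40222842e-04,  1.50979995e-03]), 'effort': array([-4.26880404e+00, -5.37916017e+01, -1.87709516e+01, -2.23887272e+00,
        2.56254092e+00, -4.41607554e-03]), 'tool_pos': array([579.50914749,  83.31979722, 107.9480665 ]), 'tool_rot': array([-3.13528517e+00, -1.67101696e-03, -8.34399003e-01]), 'wrist_force': array([ 9.26670614,  9.08889232, -5.53553968]), 'ft_torque': array([ 1.49349768, -1.38724638,  0.04289353]), 'grip_force': 29.99906748533249, 'width': 23.34830054963948}
```

```bash
python3 -m handwheel '0.0015 0.0015 0 0 0 0;0.0035 0.003 0 0 0 0;0.0035 0.003 0 0 0 0;0.0035 0.003 0 0 0 0;0.0035 0.003 0 0 0 0'
python3 -m handwheel '0 0 0.004 0 0 0;0 0 0.008 0 0 0;0 0 0.008 0 0 0;0 0 0.008 0 0 0;0 0 0.008 0 0 0'
python3 -m handwheel '0 0 0.004 0 0 0;0 0 0.008 0 0 0;0 0 0.008 0 0 0;0 0 0.008 0 0 0;0 0 0.008 0 0 0'
```

```text
clock: 3.9
tool_pos: [579.7, 83.5, 107.8]
tool_rot: [3.142, -0.0, -0.834]
wrist_force: [-0.7, -0.3, 5.4]
width: 22.8
grip_force: 30.0
clock: 4.53
tool_pos: [579.6, 83.6, 113.2]
tool_rot: [3.141, 0.0, -0.834]
wrist_force: [4.1, -1.1, -11.3]
width: 22.8
grip_force: 30.0
clock: 5.15
tool_pos: [579.6, 83.6, 119.4]
tool_rot: [3.141, 0.0, -0.834]
wrist_force: [3.8, -2.8, -13.1]
width: 23.3
grip_force: 30.0
```

```bash
python3 -m handwheel '0 0 0.003 0 0 0;0 0 0.006 0 0 0;0 0 0.006 0 0 0;0 0 0.006 0 0 0;0 0 0.006 0 0 0'
python3 - <<'E'
from station import robot
import cv2
c=robot.camera("wrist");cv2.imwrite("pics/w2.png",c["color"][:,:,::-1])
E
```

```text
clock: 5.78
tool_pos: [579.6, 83.6, 123.9]
tool_rot: [3.141, 0.0, -0.834]
wrist_force: [3.7, -1.8, -14.3]
width: 23.2
grip_force: 30.0
```

View pics/w2.png

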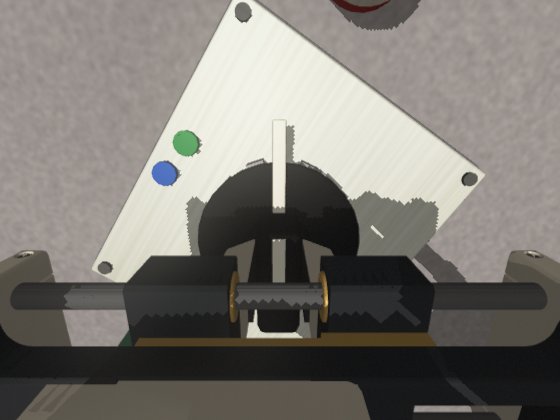

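```bash
python3 -m handwheel '0 0 0 0 0 0.044;0 0 0 0 0 0.088;0 0 0 0 0 0.132;0 0 0 0 0 0.176;0 0 0 0 0 0.176'
python3 -m handwheel '0 0 -0.001 0 0 0;0 0 -0.002 0 0 0;0 0 -0.003 0 0 0;0 0 -0.0035 0 0 0;0 0 -0.0035 0 0 0'
python3 -c "
from station import robot
s=robot.observe();print(s['tool_pos'],s['tool_rot'],s['ft_torque'])"
```

```text
clock: 6.45
tool_pos: [579.3, 84.0, 123.8]
tool_rot: [-3.141, 0.001, -0.283]
wrist_force: [0.8, -0.6, -14.4]
width: 22.7
grip_force: 30.0
clock: 7.08
tool_pos: [579.3, 84.0, 121.2]
tool_rot: [3.142, 0.001, -0.282]
wrist_force: [-0.6, 1.6, -12.9]
width: 22.6
grip_force: 30.0
[579.32196033  83.9701964  121.18347539] [ 3.14156973e+00  1.10754449e-03 -2.81572420e-01] [ 0.28806355  0.22759441 -0.19148996]
```

```bash
python3 -m handwheel '0 0 -0.001 0 0 0;0 0 -0.002 0 0 0;0 0 -0.0025 0 0 0;0 0 -0.003 0 0 0;0 0 -0.003 0 0 0'
```

```text
clock: 7.7
tool_pos: [579.4, 83.9, 119.8]
tool_rot: [-3.142, 0.0, -0.281]
wrist_force: [-5.9, 3.1, -6.6]
width: 22.8
grip_force: 30.0
```

```bash
python3 -m handwheel '0 0 0 0 0 0.003;0 0 0 0 0 0.006;0 0 0 0 0 0.01;0 0 0 0 0 0.01;0 0 0 0 0 0.01'
```

```text
clock: 8.32
tool_pos: [579.5, 83.9, 119.7]
tool_rot: [-3.141, 0.0, -0.251]
wrist_force: [-4.6, 2.2, -7.1]
width: 23.0
grip_force: 30.1
```

```bash
python3 -m handwheel '0 0 0 0 0 0.003;0 0 0 0 0 0.006;0 0 0 0 0 0.01;0 0 0 0 0 0.01;0 0 0 0 0 0.01'
```

```text
clock: 8.95
tool_pos: [579.7, 83.8, 118.8]
tool_rot: [-3.141, 0.0, -0.219]
wrist_force: [-3.2, 3.2, -11.6]
width: 23.0
grip_force: 29.9
```

```bash
python3 -m handwheel '0 0 0 0 0 0.002;0 0 0 0 0 0.004;0 0 -0.001 0 0 0.004;0 0 -0.003 0 0 0.004;0 0 -0.004 0 0 0.004'
python3 -c "
from station import robot
s=robot.observe();print(s['tool_pos'],s['tool_rot'],s['wrist_force'],s['ft_torque'])"
```

```text
clock: 9.57
tool_pos: [579.8, 83.8, 116.1]
tool_rot: [-3.142, -0.0, -0.206]
wrist_force: [-2.6, 2.9, -11.0]
width: 23.2
grip_force: 30.0
[579.84565978  83.78313395 116.08060178] [-3.14152095e+00 -2.09493398e-04 -2.06039463e-01] [ -2.61953649   2.93413312 -11.00961728] [ 0.65140983  0.38811242 -0.35841561]
```

```bash
python3 -m handwheel '0 0 -0.002 0 0 0;0 0 -0.004 0 0 0;0 0 -0.006 0 0 0;0 0 -0.008 0 0 0;0 0 -0.009 0 0 0'
python3 -c "
from station import robot
s=robot.observe();print(s['tool_pos'],s['tool_rot'],s['wrist_force'],s['ft_torque'])"
```

```text
clock: 10.2
tool_pos: [579.8, 83.8, 109.4]
tool_rot: [-3.142, -0.0, -0.206]
wrist_force: [-1.3, 4.2, -10.3]
width: 22.9
grip_force: 30.0
[579.84694329  83.76212229 109.37815363] [-3.14154620e+00 -2.18769442e-04 -2.06029834e-01] [ -1.25268825   4.16870108 -10.26352047] [ 0.80042855  0.36952116 -0.3450924 ]
```

Let go gently, letting it drop the last 1.5 mm, then lift clear and look.

```bash
python3 -m handwheel '0 0 0 0 0 0;0 0 0 0 0 0;0 0 0 0 0 0;0 0 0 0 0 0;0 0 0 0 0 0' 0.1
python3 -m handwheel '0 0 0.02 0 0 0;0 0 0.05 0 0 0;0 0 0.09 0 0 0;0 0 0.13 0 0 0;0 0 0.16 0 0 0'
python3 -m handwheel '0 0 0 0 0 0;0 0 0 0 0 0;0 0 0 0 0 0;0 0 0 0 0 0;0 0 0 0 0 0'
python3 - <<'E'
from station import robot
from h import *
from scipy.spatial.transform import Rotation as Ro
s=robot.observe();c=robot.camera("wrist");cv2.imwrite("pics/w3.png",c["color"][:,:,::-1])
T=np.eye(4);T[:3,:3]=Ro.from_euler("xyz",s["tool_rot"]).as_matrix();T[:3,3]=s["tool_pos"]
T=T@c["tool_from_camera"];np.savez("w3.npz",T=T,**c)
def zat(c,T):
    f=210/np.tan(np.radians(float(c["fovy"]))/2);v,u=np.mgrid[:420,:560];Z=c["z_map"]
    P=np.stack([(u-c["cx"])/f*Z,(v-c["cy"])/f*Z,Z],-1)@T[:3,:3].T+T[:3,3];P[Z==0]=np.nan;return P
w=dict(np.load("w1.npz"))
for cc,TT in((w,w["T"]),(c,T)):
    P=zat(cc,TT);d=np.hypot(P[...,0]-579.5,P[...,1]-84);z=P[...,2]
    top=(d<26)&(z>120)&(z<180);sk=(d>30)&(d<50)&(z>78)&(z<112)&(cc["color"].max(2)<70);pl=(d>85)&(d<110)&(z>60)&(z<80)
    print("bar top %.1f skirt %.1f plate %.1f"%tuple(np.nanmedian(z[m]) for m in(top,sk,pl)))
E
```

```text
clock: 10.82
tool_pos: [579.9, 83.6, 109.6]
tool_rot: [3.141, -0.0, -0.206]
wrist_force: [0.5, -0.2, -0.5]
width: 41.5
grip_force: 0.0
clock: 11.45
tool_pos: [580.1, 83.7, 232.1]
tool_rot: [-3.141, -0.003, -0.206]
wrist_force: [0.4, 1.0, -0.6]
width: 40.9
grip_force: 0.0
clock: 12.08
tool_pos: [579.6, 83.7, 228.9]
tool_rot: [3.141, 0.001, -0.206]
wrist_force: [-0.0, -0.9, 0.6]
width: 41.4
grip_force: 0.0
bar top 141.4 skirt 90.0 plate 70.5
bar top 141.3 skirt 90.0 plate 70.5
```

View pics/w3.png

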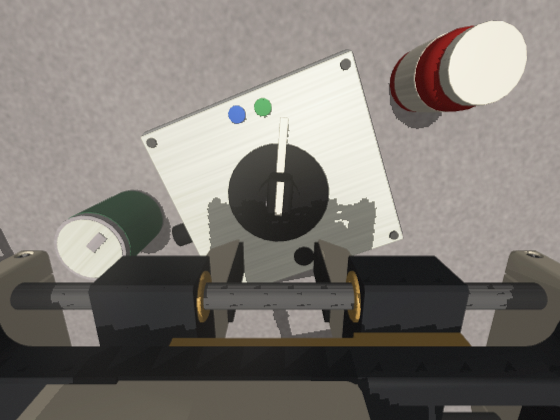

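The knob's bar top (141.3 mm) and skirt (90.0 mm) are back at their home heights. The pointer tip at (284,118) sits just clockwise of the green disc at (263,107), and the tin and jar are standing. The gripper is clear of everything.

```bash
python3 -c "
from station import robot
print(robot.sign_off())"
```

```text
the job is handed in; nothing more can be done
None
```

The selector knob is seated fully home in the green disc's notch and released, with no contact made with the tin, jar or carton, and the job was handed in at about 12 s.

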